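Index the vial stage to its next slot

TASK

Bring the next vial under the camera: with a fingertip, press the indexing plunger on the round vial stage right in, push the table clockwise (seen from above) to the next slot and not past it, and let the plunger spring up there so that it locks the table. Only press and push; pick nothing up, keep the vials standing in their pots, leave the other things on the bench alone, and finish clear of the stage.

Things in the scene. Friction and masses are not known exactly. Their poses are not given: they have to be found in the camera images.
- stage: Indexing stage for vials, bolted to the bench: dark round base 310 mm across, 24 mm high. Above it on posts a steel ring (inner radius 118, outer 152 mm, z 40 to 52 mm) with 8 slots, 16 mm wide, 45 degrees apart, open at top, bottom and inside. Origin: centre of the base's underside, on the bench, z up; turned up to 0.4 rad either way.
- lens (a point): Centre of the lower end of the fixed black camera tube (32 mm across, top at 182 mm), 115 mm above the bench, over the far side of the table, away from the robot. A level arm (z 155 to 173 mm) holds it on a steel post 22 mm thick and 182 mm high, which stands 195 mm from it to the robot's left (+y of the stage).
- table_axis (a point): Point on the vertical turning axis of the round table, at its top face, 56 mm above the bench. The table is an aluminium disc, 190 mm across, with 8 shallow round pots (35 mm across, 9 mm deep) at 62 mm radius.
- plunger_top (a point): Centre of the top of the indexing plunger's black round head (40 mm across, 8 mm thick), 112 mm from the axis, 95 mm above the bench when up. It is pressed straight down and rides round with the table on the index arm, a steel plate at the table's edge, on the robot's side. Its brass tooth (12 mm wide, under the arm) stands in a ring slot when up and locks the table.
- plunger (a joint): How far the plunger is pressed down, m: 0 up, 0.014 fully down. The tooth is free of the slot beyond 0.008. A spring pushes it up, 4 N when up, 8 N fully down. Let go between slots, the tooth slides along under the ring (value 0.008) and jumps up by itself into the first slot that it reaches, which stops the table.
- plate_face (a point): Middle of the face (40 mm wide) of the upright steel push plate, 110 mm above the bench; its upper edge is at 125 mm, 30 mm above the raised plunger head. It stands on the index arm just ahead of the plunger, clockwise; the face is 24 mm from the plunger's axis, towards it; 6 mm thick. A fingertip on the plunger that moves clockwise pushes it and turns the table, with 1 to 3 N.
- turntable (a joint): Angle of the table from the slot it starts in, rad; grows clockwise seen from above. The next slot clockwise is at 0.785 (45 degrees). In a slot the tooth has about 0.016 rad of play to each side. The table turns stiffly and stays where it is left.
- next_slot (a point): Top of the ring (52 mm above the bench) at the middle of the next slot clockwise, 135 mm from the turning axis: where the tooth has to go.
- vial0: Amber glass vial with a white cap, 27 mm across, 42 mm high, 30 g, standing loose in a pot of the table (the one that was under the camera before). Origin: centre of its underside, z up.
- vial1: Amber glass vial with a white cap, 27 mm across, 42 mm high, 30 g, standing loose in a pot of the table (now under the camera). Origin: centre of its underside, z up.
- vial2: Amber glass vial with a white cap, 27 mm across, 42 mm high, 30 g, standing loose in a pot of the table (the next one, to come under the camera). Origin: centre of its underside, z up.
- vial3: Amber glass vial with a white cap, 27 mm across, 42 mm high, 30 g, standing loose in a pot of the table (the one after that). Origin: centre of its underside, z up.
- weight: Steel knobbed test weight, 40 mm across, 55 mm high, 300 g, on the bench beside the stage. To be left alone. Origin: centre of its underside.
- spare_vial: Amber vial like those on the table, on the bench beside the stage. To be left alone. Origin: centre of its underside.
- petri_dish: Clear dish, 90 mm across, 17 mm high, on the bench beside the stage. To be left alone. Origin: centre of its underside.
- wash_bottle: White bottle, 64 mm across, 150 mm high, with a green cap. To be left alone. Origin: centre of its underside.
- beaker: Glass beaker, 72 mm across, 90 mm high. To be left alone. Origin: centre of its underside.
- slide_box: Blue slide box with white lid, 92 x 82 x 34 mm. To be left alone. Origin: centre of its underside.

How it is judged (in metres and radians):
On the way, in this order (a step that is already met when the one before it is completed fails the run):
1. plunger pressed in while the table is still at its first slot (value of joint plunger above 0.0078 m and value of joint turntable below 0.1 rad), for 0.05 s.
2. table turned clockwise, more than halfway to the next slot (value of joint turntable above 0.4 rad and value of joint plunger above 0.005 m), for 0.05 s.
3. the plunger springs up into the next slot (value of joint plunger below 0.003 m and value of joint turntable between 0.755 and 0.815 rad), for 0.1 s.
At the end, for the whole second after the job is handed in: The table stands 45 degrees clockwise of its start (0.785 rad, within 0.03), at rest, the plunger up (within 3 mm) in the next slot; all four vials stand upright and loose in their pots, and no bystander has moved 20 mm or more (all of step 3 and velocity of joint turntable between -0.05 and 0.05 rad/s and height (world z) of vial0 between 0.05 and 0.062 m and angle between each of vial0, vial1, vial2, vial3's own z axis and vertical below 0.15 rad and linear speed of each of vial0, vial1, vial2, vial3 below 0.05 m/s and height (world z) of vial1 between 0.05 and 0.062 m and height (world z) of vial2 between 0.05 and 0.062 m and height (world z) of vial3 between 0.05 and 0.062 m and distance of each of weight, spare_vial, petri_dish, wash_bottle, beaker, slide_box from where it was at the start of the episode below 0.02 m); the robot touches nothing.
It fails at once if the table is turned past the next slot (more than 0.2 rad beyond it) (value of joint turntable above 0.985 rad).
It fails at once if the table is turned the wrong way (more than 0.2 rad) (value of joint turntable below -0.2 rad).
It fails at once if a vial on the table is lifted out (10 mm) or tipped over (height (world z) of any of vial0, vial1, vial2, vial3 above 0.066 m or angle between any of vial0, vial1, vial2, vial3's own z axis and vertical above 0.35 rad).
It fails at once if a bystander is lifted off the bench (15 mm) or pushed 20 mm away (height (world z) of any of weight, spare_vial, petri_dish, wash_bottle, beaker, slide_box above 0.015 m or distance of any of weight, spare_vial, petri_dish, wash_bottle, beaker, slide_box from where it was at the start of the episode above 0.02 m).
It also fails if it takes over 38 s, if anything falls off the work surface, if the arm or the gripper's body presses on something with over 40 N, if the wrist force passes 120 N, or if a joint passes its speed limit or range.

ROBOT

A 6-joint arm with a two-finger parallel gripper is mounted at the origin on the work surface. World frame = base frame: x ahead of the robot, y to its left, z up, the work surface at z = 0. Lengths are in mm, angles in rad, forces in N, time in s.
With the tool pointing down it reaches from about 425 to 950 mm from the base axis. Payload 3.5 kg.
Tool frame: the origin (TCP) lies at the centre of the arm's flange, where the gripper is bolted on; the fingertips stand 173 mm ahead of it and the grasp point (between the pads) lies 155 mm ahead of it; x points along the fingers, y is the direction in which the jaws open and shut, and the axes are right-handed (so a half turn about x gives the same grasp; the last joint's range is limited). The gripper opens to 85 mm and grips with 20 to 120 N. Pads are 22 mm wide; open, the fingers measure 114 mm over their backs; the gripper's body (76 mm by 85 mm) begins 54 mm behind the grasp point. The pads swing forward as they close: fully open they stand 13 mm farther back than shut.
Start: joints at [-1.382, 0.286, 1.577, -0, 1.279, -0.15], TCP at [224.363, -636.607, 404.725] pointing down, gripper open.
Joint ranges: [-2.77, 2.77], [-0.9, 2.22], [0.21, 2.48], [-1.53, 4.67], [0.24, 2.81], [-2.84, 2.84]. Speed limits (rad/s): [2.79, 2.79, 3.14, 3.14, 3.14, 3.14].

INTERFACE

Orientations are given as a unit quaternion [x, y, z, w].
In Python, from plant import arm gives the robot as it stands. The module is installed in compiled form; this text tells all that it offers.
- The arm moves only by the tool carry_out, never from a script. Its argument "commands" is a list that holds one entry, the list of rows, each a list of 6 numbers: the shift along the tool's x, y, z in cm, then the turn, a rotation vector about the tool's x, y, z in degrees. A call has 1 to 12 rows; each row shifts and turns the commanded pose from where the row before left it, along the tool's axes as they then stand; what a row does not reach is not made up. A row lasts 1/8 s, in which the tool goes at most 62.5 mm and 10.7 degrees, less where a joint would pass 70% of its speed; a pose out of reach is approached as far as the arm can. A call with a gripper value outside its range is refused whole. "grip" is the opening in per cent of the stroke, from 0 (shut) to 100 (fully open), set as the call begins (left out, the last holds). The fingers move at their own pace and stop on an object; "grip_force" is the grip in N (left out, the last holds). Time passes only in rows, so rows that do not move let the fingers close. It gives the time, the measured TCP pose, the force and the opening at its end, in the units of the state.
- arm.get_obs(): the state, without advancing time (a new reading comes with each control period).
- arm.grab_frame(name): name is "scene" or "side" or "wrist"; returns the picture (480x640x3 uint8, red, green, blue); there is no depth.
- arm.get_calibration(name): a dict with "fx", "fy", "cx", "cy" (pixels), "origin" and "rotation" of the camera in the world. Camera axes: x right, y up, looking along -z (the intrinsics and any distortion apply to the point x, -y, -z); pixel columns grow to the right and rows downward; lengths in mm; the calibration is good to about 2 mm. The wrist camera is an equidistant fisheye: a pixel r from the principal point sees the ray r / f radians off the axis. A picture is of the moment at which its call begins: read the wrist's pose just before it. get_calibration takes no time and is no camera call; for the wrist camera it gives the pose at the moment of the call.
- arm.sign_off(): hands the job in, once; it reports no verdict.
The state is a dict: "t": time; "joints": joint angles; "qvel": joint speeds; "tau": joint torques, N m; "ee_pos": TCP position; "tool_rot": TCP orientation; "wrist_force": force on the tool from outside, world axes, zero at the start; "moment": the same for the moment, N m; "width": opening from 0.0 (shut) to 1.0 (fully open).
Only numpy, scipy, OpenCV 4.12 (cv2) and the standard library are available. Lean on these libraries where they do the work, as an engineer would, in place of code of your own. Each camera call takes 0.05 s, during which the arm holds its last target.

## Working session

There is one attempt and no reset: what is moved stays moved. The work goes in short steps, Python scripts to look and compute and a tool call to move; the robot and the scene stay as the last step left them, time stands still between calls to the robot, and variables do not carry over. Pictures are saved under pics/ and viewed, and the job is handed in when it is done.

Besides the shell and the picture viewer there is one more tool, called in YAML: its name, and indented under it one key for each argument. carry_out: Moves the arm, as the interface text tells. Its arguments: {"type":"object","properties":{"commands":{"type":"array","items":{"type":"array","items":{"type":"array","items":{"type":"number"}}}},"grip":{"type":"number"},"grip_force":{"type":"number"}},"required":["commands"]}

```bash
mkdir -p pics; python3 - <<'E'
from plant import arm
import cv2
o=arm.get_obs();print(o)
for n in ["scene","side","wrist"]:
    f=arm.grab_frame(n);cv2.imwrite(f"pics/{n}0.png",f[...,::-1]);print(n,arm.get_calibration(n))
E
```

```text
{'t': 0.0, 'joints': array([-1.38199262e+00,  2.87161776e-01,  1.57820479e+00, -3.24462223e-07,
        1.27862339e+00, -1.49980697e-01]), 'qvel': array([-3.28994133e-04, -4.67562555e-04, -1.51206466e-03, -2.50936510e-03,
        1.60036647e-03,  4.52464330e-05]), 'tau': array([-3.44250575e-04, -4.05979729e+01, -2.92626804e+01, -1.46777616e-04,
        5.87197370e-03, -7.35774620e-06]), 'ee_pos': array([ 224.32021209, -636.35656436,  403.33424858]), 'tool_rot': array([-0.69696919, -0.12005374,  0.69700231, -0.11835892]), 'wrist_force': array([-0.10237824,  0.27262138,  0.37733139]), 'moment': array([-0.00140624,  0.01235566,  0.02247092]), 'width': 0.9999884581294873}
scene {'fx': 555.2670212560265, 'fy': 555.2670212560265, 'cx': 316.1143299692483, 'cy': 243.70755345810616, 'origin': array([1606.27719873, -408.81093743,  863.62707622]), 'rotation': array([0.38171952, 0.25471376, 0.50228463, 0.73288557])}
side {'fx': 571.4043869251658, 'fy': 571.4043869251658, 'cx': 318.76245127142215, 'cy': 237.4828548986969, 'origin': array([  332.21862636, -1527.35012531,   968.85007046]), 'rotation': array([ 0.50859558, -0.03611838, -0.07714717,  0.85678137])}
wrist {'fx': 371.64829954431775, 'fy': 371.64829954431775, 'cx': 318.10807617059794, 'cy': 242.21970717373785, 'origin': array([ 304.53769613, -608.55591267,  373.49619866]), 'rotation': array([-0.13404589,  0.09695296, -0.56900938,  0.80551856])}
```

View pics/scene0.png

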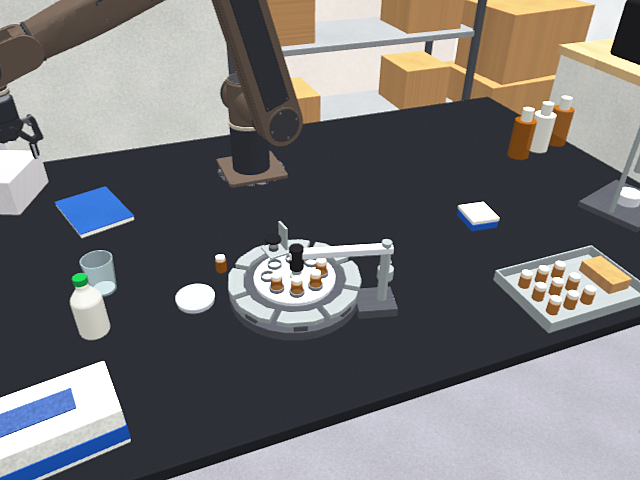

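View pics/side0.png

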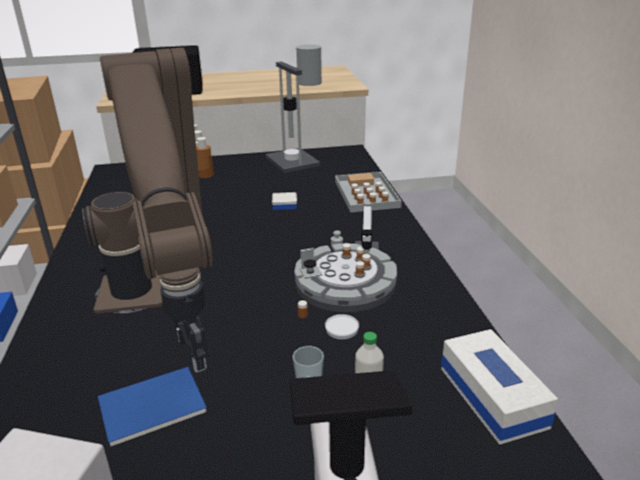

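View pics/wrist0.png

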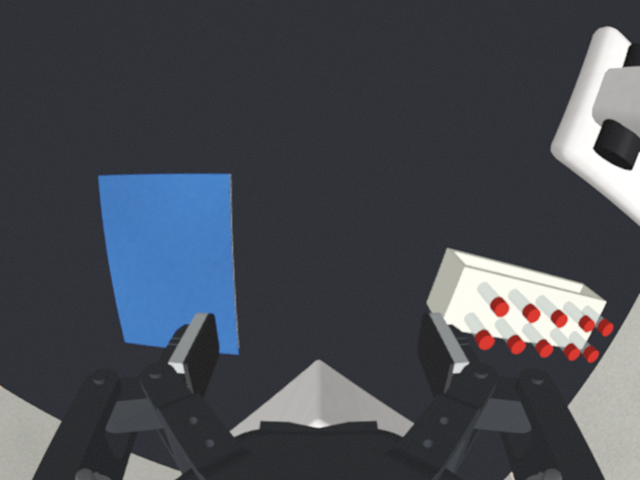

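The scene view shows the stage near (295,285), with the plunger head near (273,243) and the push plate at (284,235). In the side view the stage is at (346,275) and the plunger near (310,265). I'll enlarge both crops.

```bash
cat > h.py <<'E'
import numpy as np, cv2
from scipy.spatial.transform import Rotation as R
from plant import arm
def ray(n,uv,c=None):
    c=c or arm.get_calibration(n); x=(uv[0]-c['cx'])/c['fx'];y=(uv[1]-c['cy'])/c['fy']
    if n=='wrist':
        r=np.hypot(x,y); s=np.sin(r)/r if r>1e-9 else 1; d=np.array([x*s,-y*s,-np.cos(r)])
    else: d=np.array([x,-y,-1.])
    return np.array(c['origin']),R.from_quat(c['rotation']).apply(d/np.linalg.norm(d))
def onz(n,uv,z,c=None):
    o,d=ray(n,uv,c); return o+d*(z-o[2])/d[2]
def proj(n,P,c=None):
    c=c or arm.get_calibration(n)
    p=R.from_quat(c['rotation']).inv().apply(np.atleast_2d(P)-c['origin'])
    x,y,z=p[:,0],-p[:,1],-p[:,2]
    if n=='wrist':
        r=np.hypot(x,y);k=np.arctan2(r,z)/np.maximum(r,1e-9)
    else: k=1/z
    return np.c_[c['cx']+c['fx']*x*k,c['cy']+c['fy']*y*k]
def tri(*obs):
    A=0;b=0
    for n,uv,c in obs:
        o,d=ray(n,uv,c);M=np.eye(3)-np.outer(d,d);A=A+M;b=b+M@o
    return np.linalg.solve(A,b)
E
python3 - <<'E'
import cv2
a=cv2.imread('pics/scene0.png')[205:345,190:410];cv2.imwrite('pics/sc.png',cv2.resize(a,(800,509),interpolation=cv2.INTER_CUBIC))
a=cv2.imread('pics/side0.png')[200:340,270:430];cv2.imwrite('pics/si.png',cv2.resize(a,(685,600),interpolation=cv2.INTER_CUBIC))
E
```

```text
(no output)
```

View pics/sc.png

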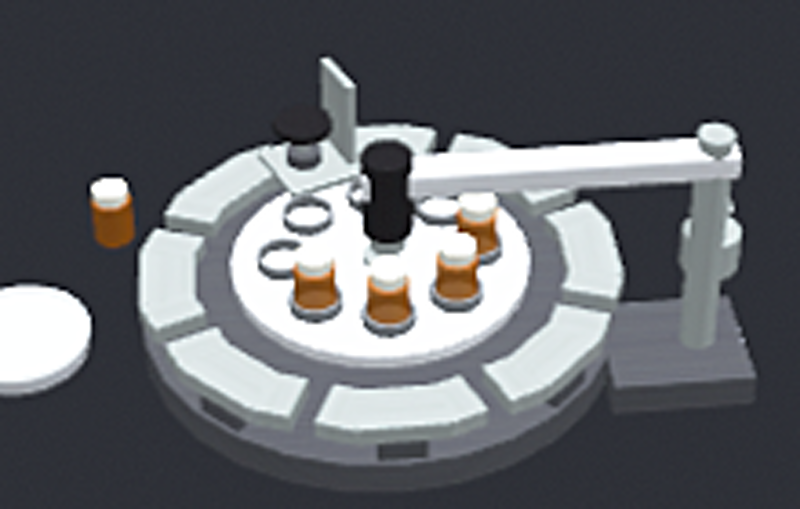

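View pics/si.png

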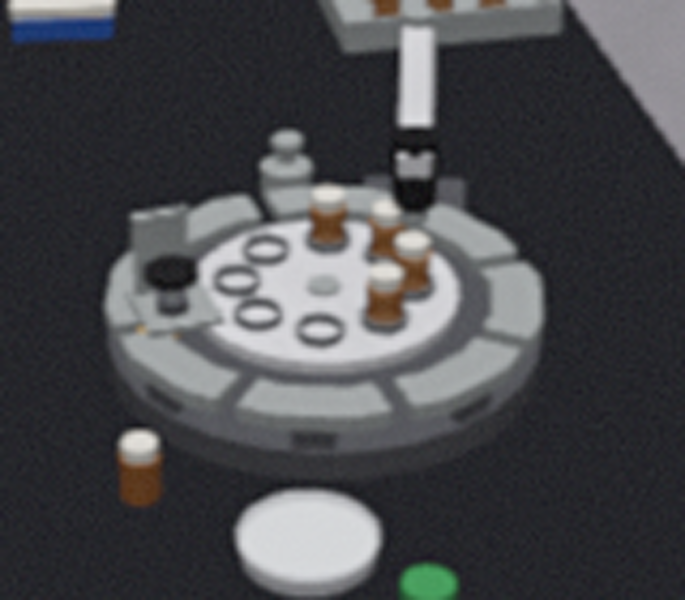

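```bash
cat > pix.py <<'E'
sc=lambda u,v:(190+(u+.5)*220/800-.5,205+(v+.5)*140/509-.5)
si=lambda u,v:(270+(u+.5)*160/685-.5,200+(v+.5)*140/600-.5)
E
python3 - <<'E'
from h import *
from pix import *
C={n:arm.get_calibration(n) for n in('scene','side')}
T=lambda a,b:tri(('scene',sc(*a),C['scene']),('side',si(*b),C['side']))
print('plunger',T((303,118),(171,268)), onz('scene',sc(303,118),95),onz('side',si(171,268),95))
# vial caps in both: order
print('lens-post top',T((716,128),(417,30)))
# disc ellipses z=56: extremes
for n,f,pts in(('scene',sc,[(230,260),(530,262),(380,360)]),('side',si,[(195,285),(460,290),(322,366)])):
    P=np.array([onz(n,f(*p),56)[:2] for p in pts]);
    A=np.c_[2*P,np.ones(3)];s=np.linalg.solve(A,(P**2).sum(1));print(n,'disc c',s[:2],'r',np.sqrt(s[2]+s[:2]@s[:2]))
for n,f,pts in(('scene',sc,[(138,270),(623,268),(270,418),(400,433),(513,412)]),('side',si,[(107,295),(544,290),(225,405),(312,420),(410,405)])):
    P=np.array([onz(n,f(*p),50)[:2] for p in pts]);
    A=np.c_[2*P,np.ones(len(P))];s=np.linalg.lstsq(A,(P**2).sum(1),rcond=None)[0];print(n,'ring c',s[:2],'r',np.sqrt(s[2]+s[:2]@s[:2]))
# plate top corners
print('plate corners',T((322,58),(131,213)),T((356,84),(186,207)))
E
```

```text
plunger [535.85747465 -92.7106945   93.26232506] [538.51696931 -93.56422293  95.        ] [535.41665544 -95.25941576  95.        ]
lens-post top [752.24233287  95.27360064 172.67848391]
scene disc c [653.4639789  -80.38230672] r 95.6304633214529
side disc c [647.5702623  -85.81804415] r 94.19644563167614
scene ring c [652.8080549  -78.76191942] r 154.9999478564912
side ring c [647.41536049 -76.40520631] r 155.35870144660268
plate corners [513.19248374 -70.12443582 124.66908192] [551.96434567 -60.37681677 122.43991148]
```

```bash
cat > ov.py <<'E'
from h import *
import sys
def model(cx,cy,yaw):
    L=[]
    th=np.linspace(0,2*np.pi,121)
    circ=lambda r,z,x=cx,y=cy:np.c_[x+r*np.cos(th),y+r*np.sin(th),0*th+z]
    L+=[circ(152,52),circ(118,52),circ(95,56)]
    Rz=np.array([[np.cos(yaw),-np.sin(yaw)],[np.sin(yaw),np.cos(yaw)]])
    W=lambda P:np.c_[np.array(P)[:,:2]@Rz.T+[cx,cy],np.array(P)[:,2]]
    for k in range(8):
        a=k*np.pi/4;r=np.array([np.cos(a),np.sin(a)]);t=np.array([-r[1],r[0]])
        for s in(-8,8): L.append(W([[*(r*q+t*s),52] for q in(118,152)]))
    ph=np.array([[-112+20*np.cos(t),20*np.sin(t),95] for t in th]);L.append(W(ph))
    L.append(W([[-132,24,85],[-132,24,125],[-92,24,125],[-92,24,85]]))
    L.append(W([[16*np.cos(t)+62,16*np.sin(t),115] for t in th]))
    return L
def overlay(img,n,c,L,box,out,W=800):
    x0,y0,x1,y1=box;s=min(W/(x1-x0),600/(y1-y0))
    a=cv2.resize(img[y0:y1,x0:x1],None,fx=s,fy=s,interpolation=cv2.INTER_CUBIC)
    for P in L:
        q=(proj(n,P,c)+.5-[x0,y0])*s-.5
        cv2.polylines(a,[np.round(q*16).astype(int).reshape(-1,1,2)],False,(0,0,255),1,cv2.LINE_AA,4)
    cv2.imwrite(out,a)
if __name__=='__main__':
    m=model(*map(float,sys.argv[1:4]));k=sys.argv[4]
    overlay(cv2.imread('pics/scene0.png'),'scene',arm.get_calibration('scene'),m,(190,205,410,345),f'pics/osc{k}.png')
    overlay(cv2.imread('pics/side0.png'),'side',arm.get_calibration('side'),m,(270,220,400,320),f'pics/osi{k}.png')
E
python3 ov.py 650 -80 0.11 a
```

```text
(no output)
```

View pics/osca.png

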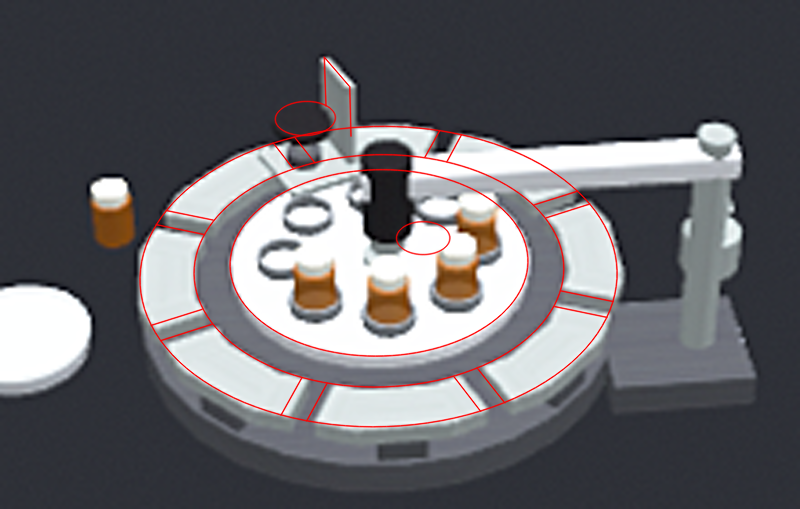

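View pics/osia.png

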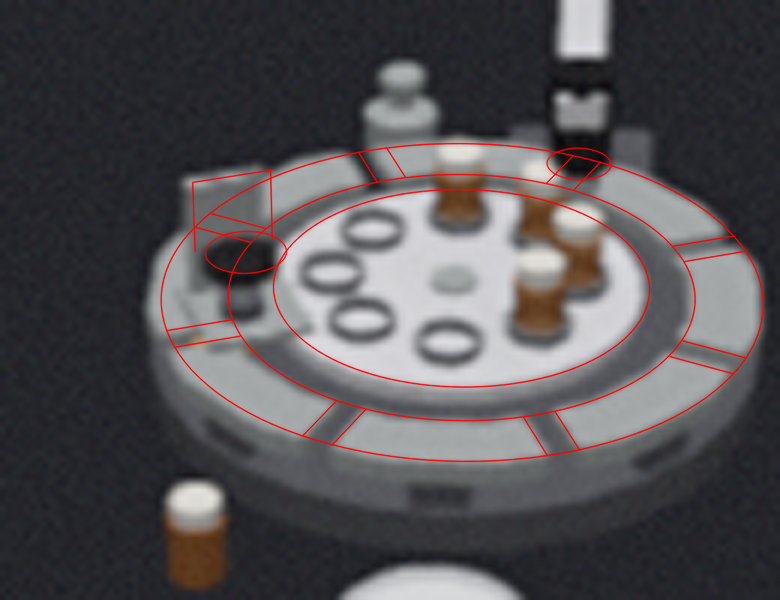

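```bash
python3 - <<'E'
from h import *
o=arm.get_obs();r=R.from_quat(o['tool_rot']);print(r.as_matrix().round(3))
c=arm.get_calibration('wrist');print('cam in tool',r.inv().apply(c['origin']-o['ee_pos']),(r.inv()*R.from_quat(c['rotation'])).as_matrix().round(3))
E
```

```text
[[-0.     0.332 -0.943]
 [ 0.002 -0.943 -0.332]
 [-1.    -0.002 -0.   ]]
cam in tool [ 30.14015824   0.42084141 -84.9060417 ] [[ 0.002  0.327 -0.945]
 [ 1.    -0.002  0.001]
 [-0.001 -0.945 -0.327]]
```

carry_out:
  commands:
    - [[0,-3.2,-4.4,0,0,0],[0,-3.2,-4.4,0,0,0],[0,-3.2,-4.4,0,0,0],[0,-3.2,-4.4,0,0,0],[0,-3.2,-4.4,0,0,0],[0,-3.2,-4.4,0,0,0],[0,-3.2,-4.4,0,0,0],[0,-3.2,-4.4,0,0,0],[0,-3.2,-4.4,0,0,0],[0,-3.2,-4.4,0,0,0],[0,-3.2,-4.4,0,0,0]]
  grip: 0
  grip_force: 40

```text
t: 1.52
ee_pos: [564.5, -142.1, 404.5]
tool_rot: [-0.697, -0.119, 0.697, -0.119]
wrist_force: [0.7, -0.9, 0.0]
width: 0.003
```

carry_out:
  commands:
    - [[0,0,0,-9.7,0,0],[0,0,0,-9.7,0,0],[0,0,0,-9.7,0,0],[0,0,0,-9.7,0,0],[0,0,0,-9.7,0,0],[0,0,0,-9.7,0,0],[0,0,0,-9.7,0,0],[0,0,0,-9.7,0,0],[0,0,0,0,0,0]]

```text
t: 2.65
ee_pos: [563.8, -143.7, 404.3]
tool_rot: [0.469, 0.529, -0.469, 0.529]
wrist_force: [0.9, 0.6, -0.5]
width: 0.001
```

```bash
python3 - <<'E'
from h import *
import json
o=arm.get_obs();c=arm.get_calibration('wrist');f=arm.grab_frame('wrist');cv2.imwrite('pics/w1.png',f[...,::-1])
json.dump({k:np.array(v).tolist() for k,v in c.items()},open('w1.json','w'))
print(o['t'],o['ee_pos'],o['joints'],o['width'],o['wrist_force'],R.from_quat(o['tool_rot']).as_matrix().round(3))
E
```

```text
2.65 [ 563.75225077 -143.72147422  404.33853263] [-4.23931872e-01  8.31006824e-02  1.81121619e+00 -1.39780414e-05
  1.24799625e+00 -5.44342433e-01] 0.0010666205450592559 [ 0.90816993  0.62633975 -0.45058637] [[-0.001  0.993  0.12 ]
 [ 0.     0.12  -0.993]
 [-1.    -0.001 -0.   ]]
```

View pics/w1.png

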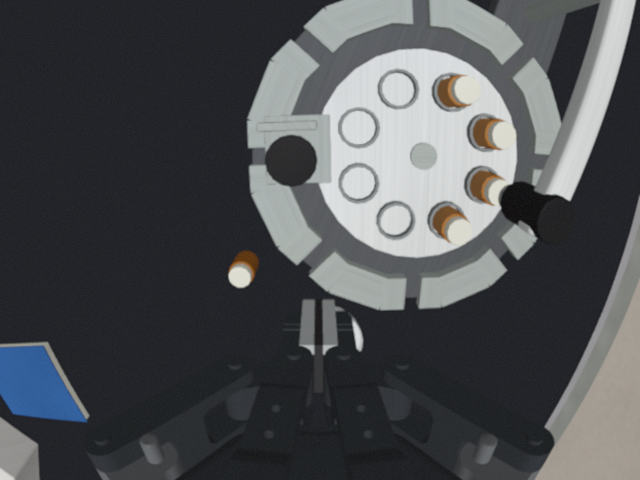

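The wrist view shows the plunger head at (291,160), the push plate at (286,127) just above it, the hub at (424,156) and the next slot at about (306,55). I'll overlay a fitted model on it.

```bash
cat > wo.py <<'E'
from ov import *
import json
c={k:np.array(v) for k,v in json.load(open('w1.json')).items()}
m=model(*map(float,sys.argv[1:4]))
print('head->',onz('wrist',(291,160),95,c),'hub',onz('wrist',(424,156),58,c),'plate top mid',onz('wrist',(286.5,128),125,c))
h=onz('wrist',(291,160),95,c);u=onz('wrist',(424,156),58,c);print('r',np.hypot(*(u-h)[:2]),'yaw',np.arctan2(*(u-h)[[1,0]]))
overlay(cv2.imread('pics/w1.png'),'wrist',c,m,(220,0,600,320),f'pics/ow{sys.argv[4]}.png',W=712)
E
python3 wo.py 652 -79 0.12 a
```

```text
head-> [537.58326154 -93.04565381  95.        ] hub [649.00374358 -78.07484389  58.        ] plate top mid [534.01985487 -68.35889647 125.        ]
r 112.4217459709301 yaw 0.13356325030109242
```

View pics/owa.png

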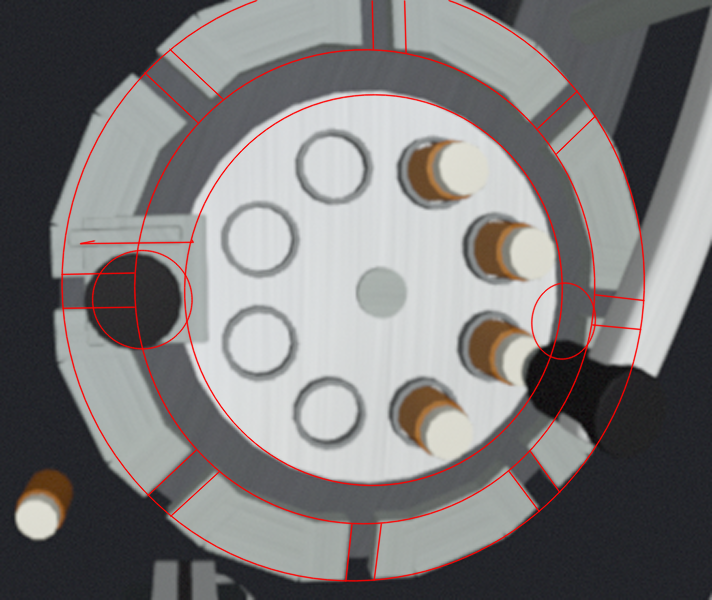

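```bash
python3 wo.py 648.7 -78 0.134 b >/dev/null
```

```text
(no output)
```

View pics/owb.png

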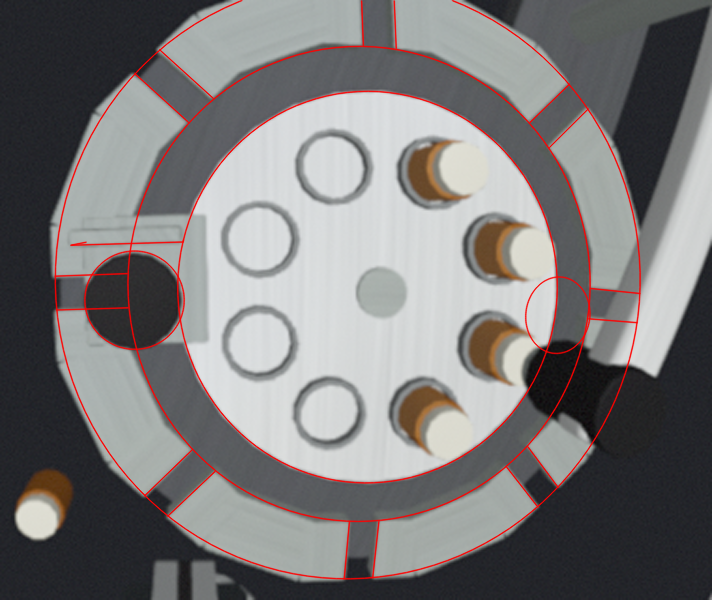

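carry_out:
  commands:
    - [[0,-1,-2.7,0,0,0],[0,-1,-2.65,0,0,0],[2.5,0,0,0,0,0],[3.2,0,0,0,0,0],[3.2,0,0,0,0,0],[1.8,0,0,0,0,0],[0,0,0,0,0,0]]

```text
t: 3.58
ee_pos: [537.1, -93.0, 296.3]
tool_rot: [0.468, 0.53, -0.469, 0.528]
wrist_force: [0.1, 0.2, 0.1]
width: 0.002
```

```bash
python3 - <<'E'
from h import *
o=arm.get_obs();f=arm.grab_frame('wrist');cv2.imwrite('pics/w2.png',f[...,::-1]);g=arm.grab_frame('side')
g=cv2.resize(g[190:310,260:420],None,fx=4,fy=4,interpolation=cv2.INTER_CUBIC);cv2.imwrite('pics/s2.png',g[...,::-1])
print(o['t'],o['ee_pos'],o['wrist_force'],R.from_quat(o['tool_rot']).as_matrix().round(3))
E
```

```text
3.575 [537.08892217 -92.99370436 296.3031871 ] [0.07819759 0.16120287 0.05695061] [[-0.003  0.993  0.121]
 [ 0.001  0.121 -0.993]
 [-1.    -0.003 -0.002]]
```

View pics/w2.png

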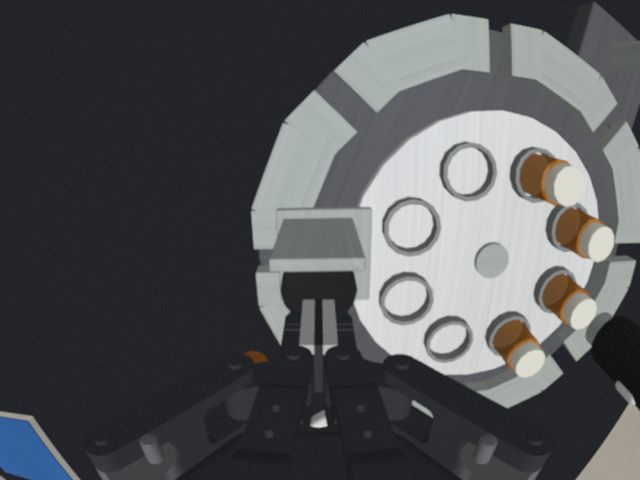

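View pics/s2.png

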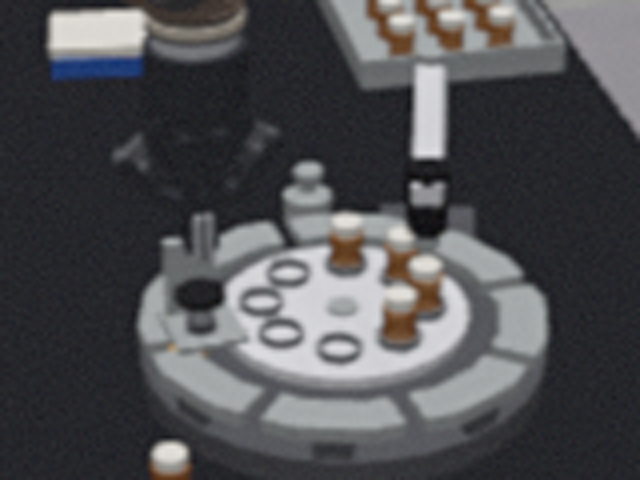

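The fingertips sit centred over the head, just behind the push plate, with tips at about z 123. Next I'll descend and press.

carry_out:
  commands:
    - [[1.2,0,0,0,0,0],[1.2,0,0,0,0,0],[0.5,0,0,0,0,0],[0.5,0,0,0,0,0],[0.0,0,0,0,0,0]]

```text
t: 4.3
ee_pos: [537.3, -93.0, 263.7]
tool_rot: [0.468, 0.53, -0.469, 0.529]
wrist_force: [-4.4, 0.5, 4.6]
width: -0.001
```

carry_out:
  commands:
    - [[0.3,0,0,0,0,0],[0.3,0,0,0,0,0],[0.2,0,0,0,0,0],[0.0,0,0,0,0,0],[0.0,0,0,0,0,0]]

```text
t: 4.92
ee_pos: [537.6, -93.2, 256.8]
tool_rot: [0.468, 0.53, -0.469, 0.53]
wrist_force: [-5.2, 1.0, 7.2]
width: -0.0
```

carry_out:
  commands:
    - [[0.1,0,0,0,0,0],[0,0,-0.3,0,0,0],[0,0,-0.3,0,0,0],[0,0,-0.3,0,0,0],[0,0,-0.2,0,0,0],[0,0,0,0,0,0]]

```text
t: 5.68
ee_pos: [537.1, -82.6, 256.7]
tool_rot: [0.469, 0.528, -0.468, 0.531]
wrist_force: [-2.1, -0.4, 6.7]
width: 0.0
```

```bash
python3 - <<'E'
from h import *
import json
o=arm.get_obs();c=arm.get_calibration('wrist');json.dump({k:np.array(v).tolist() for k,v in c.items()},open('w3.json','w'));f=arm.grab_frame('wrist');cv2.imwrite('pics/w3.png',f[...,::-1]);g=arm.grab_frame('side')
g=cv2.resize(g[190:310,260:420],None,fx=4,fy=4,interpolation=cv2.INTER_CUBIC);cv2.imwrite('pics/s3.png',g[...,::-1])
print(o['t'],o['ee_pos'],o['wrist_force'])
E
```

```text
5.675 [537.05571916 -82.6397718  256.71123693] [-2.08413025 -0.4047487   6.67970701]
```

View pics/w3.png

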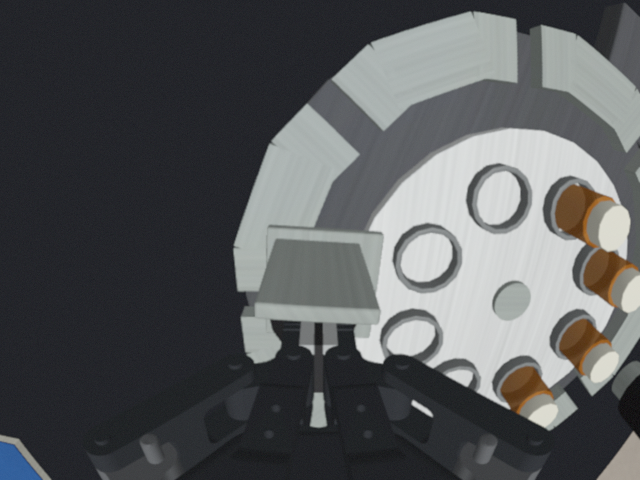

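View pics/s3.png

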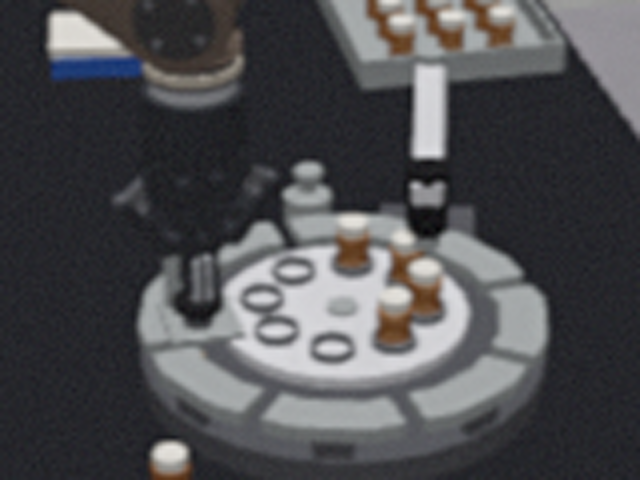

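```bash
python3 - <<'E'
from h import *
import json
for f,pts in(('w1.json',[(398,89),(358,128),(358,183),(395,219)]),('w3.json',[(500,198),(427,257),(411,337)])):
    c={k:np.array(v) for k,v in json.load(open(f)).items()}
    for p in pts:
        q=onz('wrist',p,58,c)[:2]-[648.7,-78];print(f,np.hypot(*q),np.arctan2(q[1],q[0])%(np.pi/4))
    if f=='w3.json':
        print('slot',[onz('wrist',p,52,c) for p in((357,132),(326,98))],'plate top mid back',onz('wrist',(326,234),125,c),'face',onz('wrist',(319,317),125,c),'hub',onz('wrist',(512,300),58,c))
E
```

```text
w1.json 62.043542046625696 0.5283995930940586
w1.json 62.31607386341268 0.5442078908183268
w1.json 62.7271392838021 0.5381797264947141
w1.json 61.884428591925214 0.5258241092624016
w3.json 61.06034694153814 0.4310459028587692
w3.json 61.4812374019042 0.4570181571870444
w3.json 62.14254801484396 0.4633706799124844
slot [array([546.83598098,  -3.1768318 ,  52.        ]), array([530.55236896,  10.70360537,  52.        ])] plate top mid back [534.17058005 -31.30922453 125.        ] face [535.59406178 -58.74737816 125.        ] hub [649.00179407 -78.06816368  58.        ]
```

The pot angles show that friction has already carried the table to about 0.08 rad, with the plunger about 11 mm down. Now I'll move the finger along the arc around the axis.

carry_out:
  commands:
    - [[0,0.06,-0.58,3,0,0],[0,0.06,-0.58,3,0,0],[0,0.06,-0.58,3,0,0],[0,0.06,-0.58,3,0,0],[0,0.06,-0.58,3,0,0],[0,0.06,-0.58,3,0,0],[0,0.06,-0.58,3,0,0],[0,0.06,-0.58,3,0,0],[0,0.06,-0.58,3,0,0],[0,0,0,0,0,0]]

```text
t: 7.02
ee_pos: [547.3, -31.1, 256.9]
tool_rot: [0.581, 0.404, -0.578, 0.407]
wrist_force: [-0.7, 1.4, 6.6]
width: 0.0
```

```bash
cat > look.py <<'E'
from h import *
import json,sys
k=sys.argv[1]
o=arm.get_obs();c=arm.get_calibration('wrist');json.dump({q:np.array(v).tolist() for q,v in c.items()},open(f'w{k}.json','w'));f=arm.grab_frame('wrist');cv2.imwrite(f'pics/w{k}.png',f[...,::-1]);g=arm.grab_frame('side')
g=cv2.resize(g[190:310,260:420],None,fx=4,fy=4,interpolation=cv2.INTER_CUBIC);cv2.imwrite(f'pics/s{k}.png',g[...,::-1])
C=np.array([648.7,-78]);d=o['ee_pos'][:2]-C;a=(np.arctan2(d[1],d[0])-np.pi-0.132+np.pi)%(2*np.pi)-np.pi
Y=R.from_quat(o['tool_rot']).apply([0,1,0])
print(o['t'],o['ee_pos'],o['wrist_force'],'finger r',np.hypot(*d),'finger angle cw',-a,'tool yaw cw',0.132-np.arctan2(Y[1],Y[0]))
E
python3 look.py 4
```

```text
7.025 [547.27316373 -31.11861344 256.89509047] [-0.66298485  1.44003448  6.56955918] finger r 111.73749380127367 finger angle cw 0.5649684623637876 tool yaw cw 0.4811667787298038
```

View pics/w4.png

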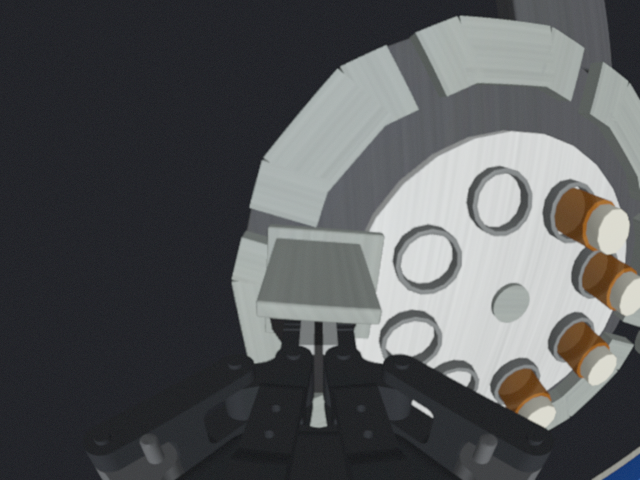

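View pics/s4.png

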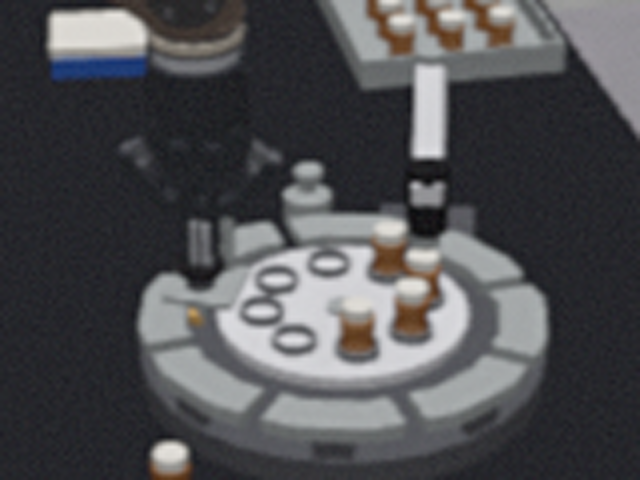

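The view relative to the table hasn't changed, so the table is moving with the finger and is at about 0.55 rad. I'll go on to about 0.70, lift the tip off the head while staying behind the plate, and then push on the plate so the tooth snaps in by itself.

carry_out:
  commands:
    - [[0,0.06,-0.54,2.8,0,0],[0,0.06,-0.54,2.8,0,0],[0,0.06,-0.5,2.6,0,0],[0,0,0,0,0,0],[-0.8,0,0,0,0,0],[-0.8,0,0,0,0,0],[0,0,0,0,0,0]]

```text
t: 8.0
ee_pos: [553.8, -17.3, 271.3]
tool_rot: [0.607, 0.363, -0.606, 0.363]
wrist_force: [0.2, 0.6, 0.1]
width: 0.001
```

```bash
python3 look.py 5
```

```text
8.0 [553.84529851 -17.28579274 271.26646268] [0.17803815 0.56719489 0.08013099] finger r 112.62162029628428 finger angle cw 0.7013670256389775 tool yaw cw 0.6240736080965298
```

View pics/w5.png

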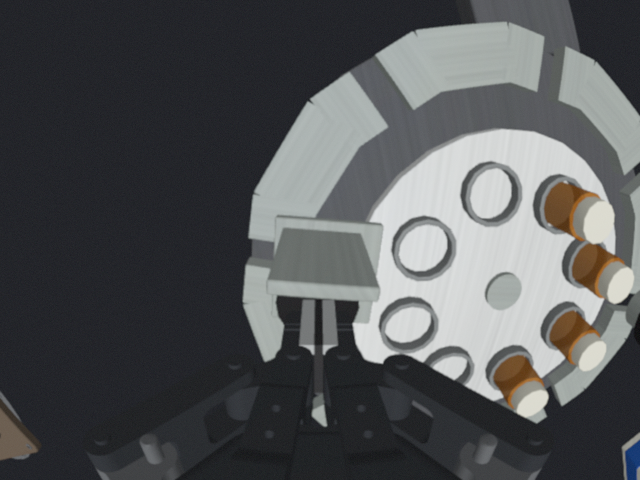

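View pics/s5.png

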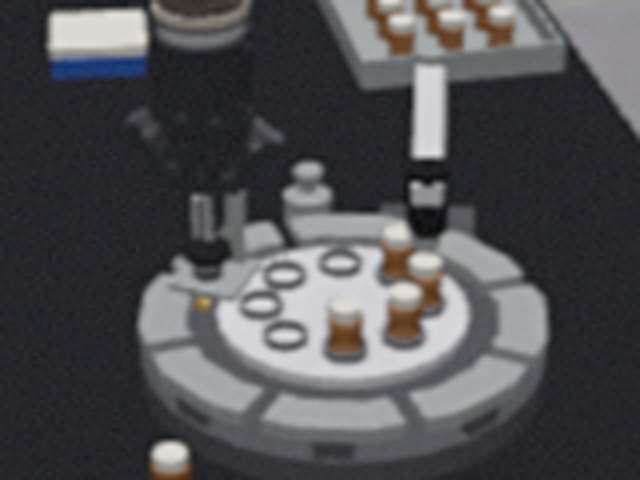

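```bash
python3 - <<'E'
from h import *
import json
for f,pts in(('w4.json',[(499,201),(427,258),(410,338)]),('w5.json',[(491,194),(424,247),(409,323)])):
    c={k:np.array(v) for k,v in json.load(open(f)).items()}
    for p in pts:
        q=onz('wrist',p,58,c)[:2]-[648.7,-78];print(f,np.hypot(*q),(0.534-np.arctan2(q[1],q[0]))%(np.pi/4))
    if f=='w5.json': print(onz('wrist',(504,291),58,c))
E
```

```text
w4.json 60.66821623895685 0.5761858084291716
w4.json 61.32513040913334 0.5618306899424896
w4.json 62.06916077140262 0.5515770026056073
w5.json 60.64895663994796 0.7220539336194669
w5.json 61.02134414534833 0.709631270865317
w5.json 61.36296874364953 0.6982561216212071
[648.99639461 -78.99074533  58.        ]
```

The table is at about 0.70–0.71 rad with the finger off the head and the tooth sliding under the ring. I'll close the roughly 12 mm gap to the plate and push gently.

carry_out:
  commands:
    - [[0,0,-0.3,2.3,0,0],[0,0,-0.3,2.3,0,0],[0,0,-0.3,0,0,0],[0,0,-0.2,0,0,0],[0,0,-0.15,0,0,0],[0,0,-0.1,0,0,0],[0,0,0,0,0,0]]

```text
t: 8.98
ee_pos: [560.4, -6.2, 270.6]
tool_rot: [-0.62, -0.339, 0.622, -0.339]
wrist_force: [-2.8, -4.3, 1.5]
width: 0.001
```

```bash
python3 look.py 6
```

```text
8.975 [560.43536356  -6.21938239 270.55782371] [-2.83951671 -4.32207792  1.45145459] finger r 113.7677595382 finger angle cw 0.8147640759595838 tool yaw cw 0.7038085313424526
```

View pics/w6.png

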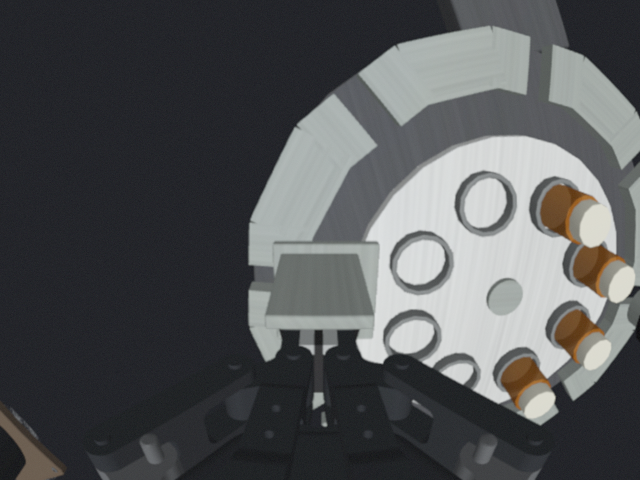

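The tip is touching the plate at about 5 N. I'll push on in small steps.

carry_out:
  commands:
    - [[0,0.01,-0.15,0.7,0,0],[0,0.01,-0.15,0.7,0,0],[0,0.01,-0.15,0.7,0,0],[0,0,0,0,0,0]]

```text
t: 9.57
ee_pos: [563.3, -2.8, 270.6]
tool_rot: [-0.626, -0.327, 0.628, -0.328]
wrist_force: [-3.0, -4.1, 0.5]
width: 0.004
```

carry_out:
  commands:
    - [[0,0.01,-0.1,0.5,0,0],[0,0.01,-0.1,0.5,0,0],[0,0,0,0,0,0]]

```text
t: 9.95
ee_pos: [564.7, -1.1, 270.6]
tool_rot: [-0.63, -0.321, 0.63, -0.322]
wrist_force: [-0.1, -1.5, -1.3]
width: 0.001
```

```bash
python3 look.py 7
```

```text
9.95 [564.70470245  -1.07738108 270.60175996] [-0.08707761 -1.45378604 -1.29403531] finger r 113.89600217877067 finger angle cw 0.8734743433761243 tool yaw cw 0.7588452160098473
```

View pics/s7.png

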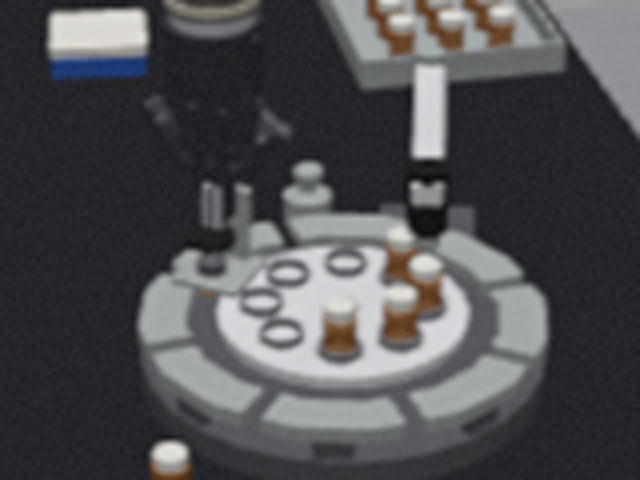

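View pics/w7.png

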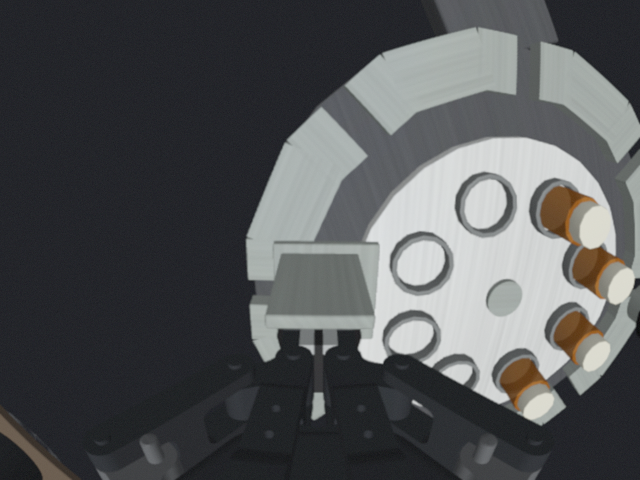

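```bash
python3 - <<'E'
from h import *
import json
for f,pts in(('w6.json',[(486,203),(421,262),(412,335)]),('w7.json',[(486,204),(421,263),(411,336)])):
    c={k:np.array(v) for k,v in json.load(open(f)).items()}
    print(f,[((0.534-np.arctan2(q[1],q[0]))%(np.pi/4)).round(3) for q in (onz('wrist',p,58,c)[:2]-[648.7,-78] for p in pts)])
E
```

```text
w6.json [np.float64(0.728), np.float64(0.699), np.float64(0.698)]
w7.json [np.float64(0.004), np.float64(0.759), np.float64(0.757)]
```

carry_out:
  commands:
    - [[0,0.01,-0.1,0.5,0,0],[0,0,0,0,0,0]]

```text
t: 10.3
ee_pos: [565.6, 0.3, 270.8]
tool_rot: [0.631, 0.319, -0.631, 0.319]
wrist_force: [-0.2, -0.1, -0.3]
width: -0.0
```

carry_out:
  commands:
    - [[0,0.01,-0.1,0.5,0,0],[0,0,0,0,0,0]]

```text
t: 10.55
ee_pos: [566.2, 1.1, 270.8]
tool_rot: [0.633, 0.316, -0.632, 0.316]
wrist_force: [0.1, -1.2, -0.1]
width: 0.001
```

```bash
python3 look.py 8
```

```text
10.55 [566.21483811   1.0514935  270.81892658] [ 0.06660178 -1.18107267 -0.10370013] finger r 114.24946633058718 finger angle cw 0.8961450838684262 tool yaw cw 0.7758804865522381
```

View pics/s8.png

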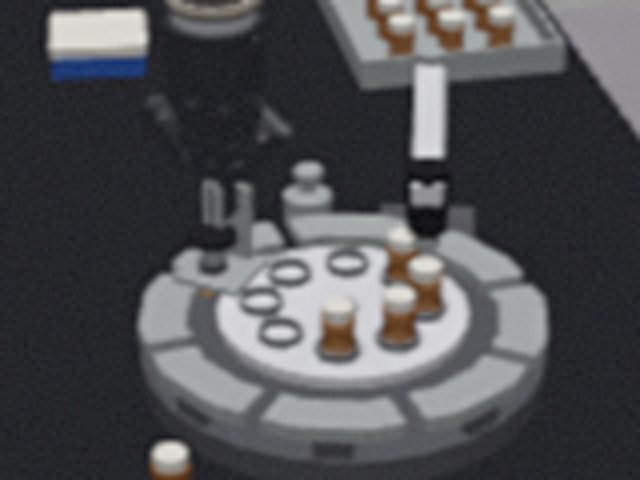

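View pics/w8.png

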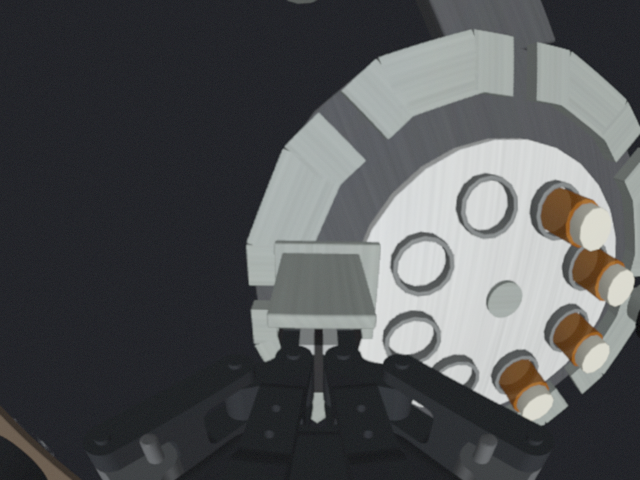

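```bash
python3 - <<'E'
from h import *
g=arm.grab_frame('scene');cv2.imwrite('pics/sc8.png',g[...,::-1])
a=cv2.imread('pics/s2.png')[210:370,110:290];b=cv2.imread('pics/s5.png')[160:320,120:300];d=cv2.imread('pics/s8.png')[160:320,120:300]
cv2.imwrite('pics/cmp.png',cv2.resize(np.hstack([a,b,d]),None,fx=1.45,fy=1.45))
a=g[225:295,240:330,::-1];cv2.imwrite('pics/sc8c.png',cv2.resize(a,(770,599),interpolation=cv2.INTER_CUBIC))
E
```

```text
(no output)
```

View pics/cmp.png

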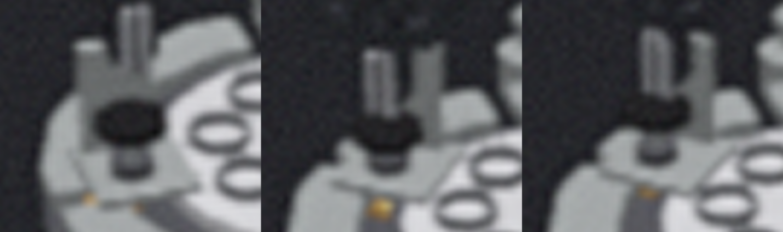

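View pics/sc8c.png

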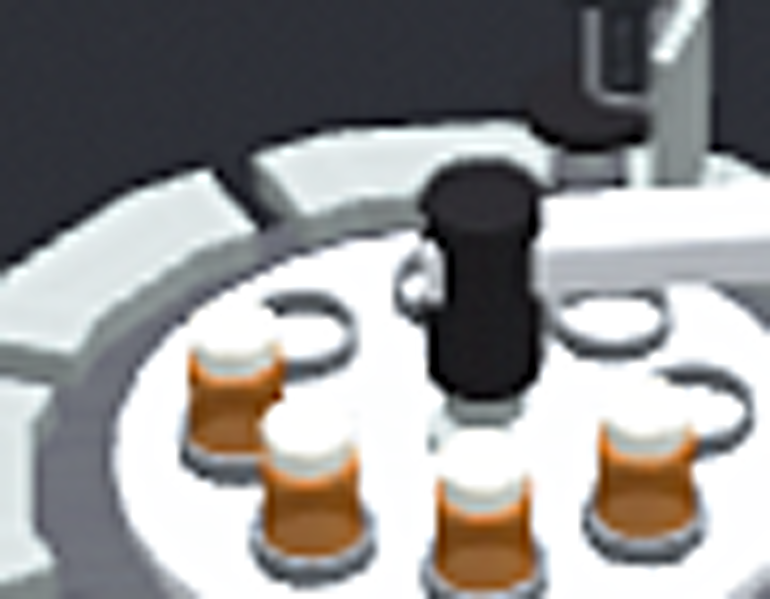

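The tooth has gone up: much less brass shows under the arm than in the middle frame, and the head stands higher. I'll push a little further as a light lock check, then back off.

carry_out:
  commands:
    - [[0,0.01,-0.1,0.3,0,0],[0,0,0,0,0,0]]

```text
t: 10.95
ee_pos: [566.7, 1.5, 270.8]
tool_rot: [-0.633, -0.315, 0.634, -0.314]
wrist_force: [-1.3, -3.0, 1.9]
width: 0.006
```

carry_out:
  commands:
    - [[0,0.01,-0.1,0.3,0,0],[0,0,0,0,0,0]]

```text
t: 11.2
ee_pos: [567.0, 1.9, 270.8]
tool_rot: [-0.633, -0.313, 0.635, -0.313]
wrist_force: [-4.6, -4.7, 3.1]
width: 0.001
```

Force rises to about 7 N while the motion stalls, so the tooth is held in the slot. I'll back off the plate and lift away.

carry_out:
  commands:
    - [[0,0,0.4,0,0,0],[0,0,0.5,0,0,0],[-1.5,0,0,0,0,0],[-3.5,0,0,0,0,0],[-5,0,0,0,0,0],[-5,0,0,0,0,0],[0,-4,4,0,0,0],[0,-1,5,0,0,0],[0,0,3,0,0,0],[0,0,0,0,0,0],[0,0,0,0,0,0]]

```text
t: 12.58
ee_pos: [449.6, -69.3, 421.6]
tool_rot: [0.635, 0.312, -0.634, 0.313]
wrist_force: [-0.2, 0.5, 0.0]
width: 0.002
```

```bash
python3 look.py 9; python3 - <<'E'
from h import *
import json
g=arm.grab_frame('scene');a=g[205:345,190:410,::-1];cv2.imwrite('pics/sc9.png',cv2.resize(a,(800,509),interpolation=cv2.INTER_CUBIC))
E
```

```text
12.575 [449.56826704 -69.34460918 421.60583952] [-0.21045435  0.54106355  0.00425498] finger r 199.31975030933987 finger angle cw 0.17543831138212385 tool yaw cw 0.7865324154396454
```

View pics/w9.png

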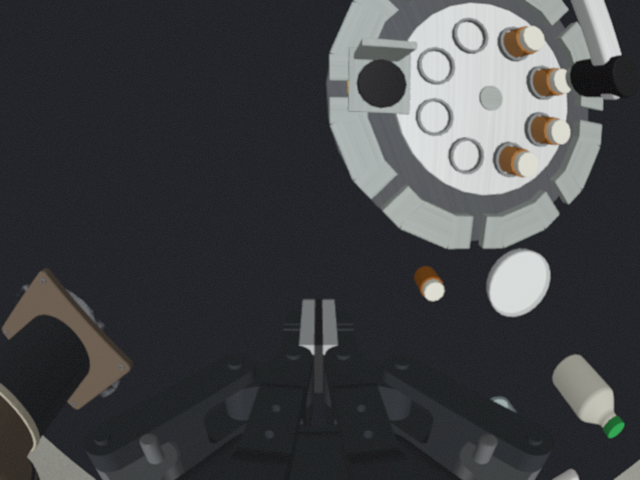

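View pics/sc9.png

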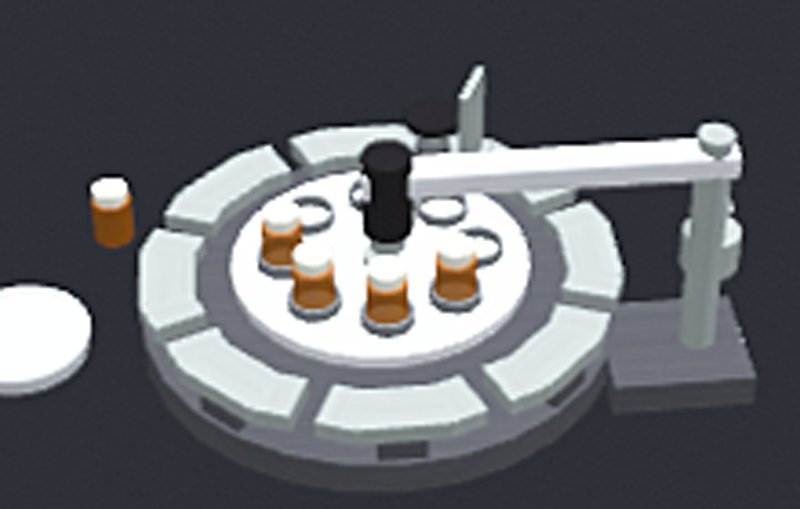

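View pics/s9.png

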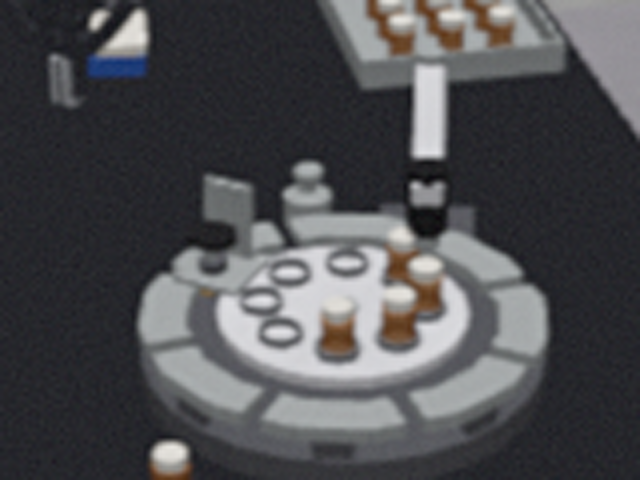

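```bash
python3 - <<'E'
from h import *
from pix import *
import json
c={k:np.array(v) for k,v in json.load(open('w9.json')).items()}
print([((0.534-np.arctan2(q[1],q[0]))%(np.pi/4)).round(3) for q in (onz('wrist',p,58,c)[:2]-[648.7,-78] for p in [(470,36),(435,66),(434,117),(466,155)])])
print('hub',onz('wrist',(491,98),58,c),'head z95',onz('wrist',(381,84),95,c),'z87',onz('wrist',(381,84),87,c))
s2=(260+(215+.5)/4-.5,190+(235+.5)/4-.5)
P=tri(('scene',sc(432,113),arm.get_calibration('scene')),('side',s2,arm.get_calibration('side')));print('head tri',P)
h=onz('wrist',(381,84),95,c)[:2]-[648.7,-78];print(np.hypot(*h),0.132-np.arctan2(-h[1],-h[0]))
E
```

```text
[np.float64(0.033), np.float64(0.014), np.float64(0.009), np.float64(0.005)]
hub [648.62398055 -78.4706037   58.        ] head z95 [558.75663311  -9.22708643  95.        ] z87 [560.29745549  -9.40464453  87.        ]
head tri [560.31014846  -9.94834205  91.95967335]
113.22333190646773 0.7847953581329491
```

```bash
python3 -c "
from plant import arm
print(arm.sign_off())"
```

```text
the job is handed in; nothing more can be done
None
```

The table is one slot clockwise of its start with the plunger up in that slot, and I handed the job in with the arm clear at about 12.6 s. The hand-in reports no verdict, so the result rests on my own checks below.

**What I did:** With the shut fingertips I pressed the plunger about 11 mm and moved along the arc. Friction on the head carried the table to about 0.70 rad. I then lifted off the head and pushed the plate gently until the tooth sprang into the next slot.

**Last checks:**
- **Table angle:** the plunger head's position gives 0.785 rad. The four pots give 0.79–0.82 rad, so they read slightly higher; the 0.82 one is just past the 0.815 limit.
- **Plunger height:** the head measured 92 mm, against 93 mm for the same two-camera measurement at the start (true height 95 mm). This agrees with the plunger being up, but to only a few millimetres.
- **Lock:** a slight further push met about 7 N with almost no movement, so the tooth is held.
- **Vials and bystanders:** all four vials stand upright, with a new one under the camera. The things near the stage look unmoved; I judged that by eye. I did not check the beaker and slide box at the end.
- **Robot:** wrist force is near 0, so it touches nothing.

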